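# Tap the shop lids home

## Task

The lids of the powder tin, the squat sandalwood box and the tall beech coin stacker are standing proud: lightly tap each one fully home with the fingertips, first the tin, then the sandalwood box, then the coin stacker. Tap gently, do not bang; do not pick up, tip or shove the containers, and leave everything else on the shelf where it lies. Finish with the hand clear.

Things in the scene. Friction and masses are not known exactly. Their poses are not given: they have to be found in the camera images.
- tin: Round metal powder tin with a paper band and a flat steel lid, loose on the shelf; 76 mm diameter, rim 90 mm high, about 0.33 kg. Origin: centre of its underside, z up.
- sandal: Squat cylindrical sandalwood striker box, loose; 84 mm diameter, rim 42 mm high, about 0.28 kg; dark inlaid line round its waist and a low round button on its lid. Origin: centre of its underside, z up.
- stacker: Tall slim hand-turned beech coin stacker, loose; foot 72 mm diameter and 10 mm high, waist 44 mm diameter, rim 52 mm diameter and 120 mm high, about 0.38 kg, flat cap. Origin: centre of its underside, z up.
- tin_lid (a joint): Press-in lid of the powder tin: 0 = standing 10 mm proud, 0.010 m = fully home on the rim; grows as it is pushed down. It starts at 0 to 0.004 (6 to 10 mm left to go). It slides straight down against about 2.5 N of friction plus 25 N s/m of damping, has no spring, stays where it is left, and ends on a firm stop.
- tin_lid_top (a point): Centre of the top face of the powder tin's lid (flat 76 mm disc); moves with the lid, 98 mm above the shelf when the lid is home, up to 10 mm higher when proud.
- sandal_lid (a joint): Press-in lid of the sandalwood box: 0 = standing 10 mm proud, 0.010 m = fully home on the rim; grows as it is pushed down. It starts at 0 to 0.004 (6 to 10 mm left to go). It slides straight down against about 2.5 N of friction plus 25 N s/m of damping, has no spring, stays where it is left, and ends on a firm stop.
- sandal_lid_top (a point): Centre of the top face of the sandalwood box's lid (button, 36 mm diameter and 5 mm high, on an 82 mm disc); moves with the lid, 54 mm above the shelf when the lid is home, up to 10 mm higher when proud.
- stacker_lid (a joint): Press-in lid of the coin stacker: 0 = standing 10 mm proud, 0.010 m = fully home on the rim; grows as it is pushed down. It starts at 0 to 0.004 (6 to 10 mm left to go). It slides straight down against about 2.5 N of friction plus 25 N s/m of damping, has no spring, stays where it is left, and ends on a firm stop.
- stacker_lid_top (a point): Centre of the top face of the coin stacker's lid (flat 52 mm cap); moves with the lid, 130 mm above the shelf when the lid is home, up to 10 mm higher when proud.
- striker: Bystander: marbled orange striker, flat disc 41 mm diameter, 9 mm thick, loose. Origin: centre of its underside.
- striker_b: Bystander: marbled white striker, flat disc 41 mm diameter, 9 mm thick, loose. Origin: centre of its underside.
- pocket_ring: Bystander: brass pocket ring, 52 mm outside, 40 mm inside, 8 mm high, lying flat, loose. Origin: centre of its underside.
- coin_a: Bystander: pale carrom coin, 31 mm diameter, 9 mm thick, loose. Origin: centre of its underside.
- coin_b: Bystander: dark carrom coin, 31 mm diameter, 9 mm thick, loose. Origin: centre of its underside.
- rest: Bystander: small turned beech striker rest, spool shape, 56 mm foot, 45 mm high, loose. Origin: centre of its underside.
- dust_brush: Bystander: dusting brush lying flat, 150 mm long, under 45 mm high, loose; its own x axis runs along it.
There are look-alikes about, which are no part of the job. Leave any green or turquoise look-alike of the tin alone.

How it is judged:
On the way, in this order (a step that is already met when the one before it is completed fails the run):
1. the powder tin's lid is home while the other two still stand proud (value of joint tin_lid above 0.0082 m and value of joint each of sandal_lid, stacker_lid below 0.0065 m), for 0.2 s.
2. then the sandalwood box's lid is home while the stacker's still stands proud (value of joint each of tin_lid, sandal_lid above 0.0082 m and value of joint stacker_lid below 0.0065 m), for 0.2 s.
3. then the coin stacker's cap is home as well (value of joint each of tin_lid, sandal_lid, stacker_lid above 0.0082 m), for 0.2 s.
At the end, for the whole second after the job is handed in: All three lids are home to within 1.8 mm (joint above 0.0082); the three containers stand upright (within 0.06 rad), at rest and within 20 mm of where they started; every bystander is within 15 mm of where it started (all of step 3 and angle between each of tin, sandal, stacker's own z axis and vertical below 0.06 rad and distance of each of tin, sandal, stacker from where it was at the start of the episode below 0.02 m and linear speed of each of tin, sandal, stacker below 0.02 m/s and distance of each of striker, striker_b, pocket_ring, coin_a, coin_b, rest, dust_brush from where it was at the start of the episode below 0.015 m); the robot touches nothing.
It fails at once if a container is lifted more than 10 mm (height (world z) of any of tin, sandal, stacker above 0.01 m).
It fails at once if a container is tipped by more than 0.2 rad (angle between any of tin, sandal, stacker's own z axis and vertical above 0.2 rad).
It fails at once if a container is shoved more than 25 mm (distance of any of tin, sandal, stacker from where it was at the start of the episode above 0.025 m).
It fails at once if a container or its lid is banged or squeezed with more than 35 N (contact force between any of the fingers, the arm and tin above 35 N or contact force between any of the fingers, the arm and sandal above 35 N or contact force between any of the fingers, the arm and stacker above 35 N).
It fails at once if a bystander is moved more than 25 mm (distance of any of striker, striker_b, pocket_ring, coin_a, coin_b, rest, dust_brush from where it was at the start of the episode above 0.025 m).
It also fails if it takes over 48 s, if anything falls off the work surface, if the arm or the gripper's body presses on something with over 40 N, if the wrist force passes 120 N, or if a joint passes its speed limit or range.

## Robot

A 7-joint arm with a two-finger parallel gripper is mounted at the origin on the work surface. World frame = base frame: x ahead of the robot, y to its left, z up, the work surface at z = 0. Lengths are in m, angles in rad, forces in N, time in s.
With the tool pointing down it reaches from about 0.4 to 0.9 m from the base axis. Payload 5.5 kg.
Tool frame: the origin (TCP) lies at the very end of the fingers, on their centre line; the grasp point (between the pads) lies 19 mm behind it (hold_point_z is the distance from the TCP to the grasp point, in m); z points along the fingers, y is the direction in which the jaws open and shut (so a half turn about z gives the same grasp; the last joint's range is limited). The gripper opens to 85 mm and grips with 20 to 120 N. Pads are 22 mm wide; open, the fingers measure 114 mm over their backs; the gripper's body (76 mm by 85 mm) begins 54 mm behind the grasp point. The pads swing forward as they close: fully open they stand 13 mm farther back than shut.
Start: joints at [1.574, 0.501, -0.427, 1.55, 0.221, 1.138, -0.21], TCP at [0.167, -0.628, 0.231] pointing down, gripper open.
Joint ranges: [-2.88, 2.88], [-0.31, 2.03], [-1.54, 1.56], [0.2, 2.42], [-1.41, 4.55], [0.19, 2.02], [-2.57, 2.57]. Speed limits (rad/s): [2.57, 2.57, 3.14, 3.14, 3.14, 3.14, 3.14].

## Interface

Orientations are given as a unit quaternion [w, x, y, z].
In Python, from plant import * gives the robot as it stands.
- The arm moves only by the tool move_arm, never from a script. Its argument "commands" is a list of rows, each a list of 6 numbers: the shift along the tool's x, y, z as a fraction of full scale, then the turn, a rotation vector about the tool's x, y, z as a fraction of full scale. In form: [[x, y, z, ax, ay, az], ...]. A call has exactly 5 rows; each row is the pose to reach, as a shift and turn from the pose commanded when the call began, along the tool's axes at that moment; what a row does not reach only later rows make up. Full scale, the value 1, is 400 mm for a shift and 30 degrees for a turn. A row lasts 1/12 s, in which the tool goes at most 41.7 mm and 7.16 degrees, less where a joint would pass 70% of its speed; a pose out of reach is approached as far as the arm can. A call with a number of a shift or a turn outside -1 to 1 is refused whole. A call with a gripper value outside its range is refused whole. "jaw" is the opening, from -1 (shut) to 1 (fully open), so that 0 is half open, set as the call begins (left out, the last holds). The fingers move at their own pace and stop on an object; "grip_force" is the grip in N (left out, the last holds). Time passes only in rows, so rows that repeat a pose let the fingers close, or fill a call up. It gives the time, the measured TCP pose, the force and the opening at its end, in the units of the state.
- observe(): the state, without advancing time (a new reading comes with each control period).
- camera(name): name is "side" or "top" or "wrist"; returns a dict with "frame" (420x560x3 uint8, red, green, blue), "mtx" (3x3 intrinsics, pixels), "extrinsics" (4x4, takes a point from camera to world coordinates). Camera axes: x right, y up, looking along -z (the intrinsics and any distortion apply to the point x, -y, -z); pixel columns grow to the right and rows downward; lengths in m; the calibration is good to about 2 mm. The wrist camera is an equidistant fisheye: a pixel r from the principal point sees the ray r / f radians off the axis. A picture is of the moment at which its call begins. There is no depth.
- sign_off(): hands the job in, once; it reports no verdict.
Trained networks look in a picture, given as the dict that the camera call returned (one of the last four; its "shot" number tells which), for a name from the list of things; names that differ only in an ending like _2 or _b are one class to them, and where a whole thing is asked for, a point or a joint stands for the part that bears it (a point fixed in the world has none). Each returns a list of dicts, best first, with "confidence" (0 to 1); they miss things now and then, are a little off and sometimes report something else, mostly with a low value. They report only what shows in the picture. A call takes as long as a camera call. They do not tell look-alikes from the thing itself.
- spot_in(label, picture): "rect" ([left, top, right, bottom] in pixels, round what is visible of it).
- cut_out(label, picture): "pixels" (420x560 bool, what is visible of it) and "rect" ([left, top, right, bottom] in pixels, round what is visible of it).
The state is a dict: "clock": time; "q": joint angles; "joint_vel": joint speeds; "joint_efforts": joint torques, N m; "eef_pos": TCP position; "tool_rot": TCP orientation; "force": force on the tool from outside, world axes, zero at the start; "moment": the same for the moment, N m; "grip_width": opening from 0.0 (shut) to 1.0 (fully open).
Only numpy, scipy, OpenCV 4.12 (cv2) and the standard library are available. Lean on these libraries where they do the work, as an engineer would, in place of code of your own. Each camera call takes 0.05 s, during which the arm holds its last target. There are 200 camera calls.

## Working session

There is one attempt and no reset: what is moved stays moved. The work goes in short steps, Python scripts to look and compute and a tool call to move; the robot and the scene stay as the last step left them, time stands still between calls to the robot, and variables do not carry over. Pictures are saved under pics/ and viewed, about 8 in all and at most 12, crops included, and the job is handed in when it is done.

Besides the shell and the picture viewer there is one more tool, called after "Call:" as name(argument=value, ...), one argument or row to a line, values as JSON. move_arm: Moves the arm, as the interface text tells. Its arguments: {"type":"object","properties":{"commands":{"type":"array","items":{"type":"array","items":{"type":"number"}}},"jaw":{"type":"number"},"grip_force":{"type":"number"}},"required":["commands"]}

```bash
mkdir -p pics; cat > h.py <<'E'
from plant import *
import numpy as np, cv2
def save(d,n): cv2.imwrite('pics/'+n+'.png', d['frame'][:,:,::-1])
def ray(d,u,v):
    K=np.array(d['mtx']);E=np.array(d['extrinsics'])
    p=np.linalg.solve(K,[u,v,1]); r=E[:3,:3]@np.array([p[0],-p[1],-1]); return E[:3,3],r
def at_z(d,u,v,z):
    o,r=ray(d,u,v); return o+r*(z-o[2])/r[2]
def proj(d,P):
    K=np.array(d['mtx']);E=np.array(d['extrinsics'])
    c=E[:3,:3].T@(np.array(P)-E[:3,3]); q=K@np.array([c[0],-c[1],-c[2]]); return q[:2]/q[2]
E
python3 - <<'E'
from h import *
s=observe();print({k:np.round(v,3).tolist() for k,v in s.items()})
for n in ['top','side']:
    d=camera(n);save(d,n+'0');print(n,d.keys(),np.round(d['mtx'],1).tolist(),np.round(d['extrinsics'],3).tolist())
    for l in ['tin','sandal','stacker','tin_lid','sandal_lid','stacker_lid','rest','dust_brush']:
        for r in spot_in(l,d)[:3]: print(l,np.round(r['rect'],1).tolist(),round(r['confidence'],2))
E
```

```text
{'clock': 0.0, 'q': [1.574, 0.502, -0.427, 1.551, 0.221, 1.138, -0.21], 'joint_vel': [0.0, 0.0, -0.001, 0.001, -0.001, -0.001, 0.001], 'joint_efforts': [0.0, -56.952, -5.816, -28.093, 0.011, 0.012, 0.0], 'eef_pos': [0.167, -0.628, 0.23], 'tool_rot': [-0.001, 0.992, 0.13, -0.0], 'force': [-0.361, 0.627, -0.562], 'moment': [0.005, 0.027, -0.005], 'grip_width': 1.003}
top dict_keys(['frame', 'mtx', 'extrinsics', 'shot']) [[539.0, 0.0, 277.6], [0.0, 539.0, 211.3], [0.0, 0.0, 1.0]] [[0.005, 0.984, -0.176, 0.317], [-1.0, 0.004, -0.003, -0.017], [-0.002, 0.176, 0.984, 1.342], [0.0, 0.0, 0.0, 1.0]]
tin [395.0, 208.3, 438.0, 241.0] 0.98
tin [343.8, 216.2, 378.8, 247.7] 0.87
tin [279.8, 212.2, 314.8, 248.9] 0.7
sandal [156.2, 216.1, 192.3, 255.4] 0.9
stacker [252.1, 165.5, 280.6, 202.5] 0.67
tin_lid [403.8, 208.0, 437.1, 238.3] 0.92
tin_lid [280.9, 212.0, 311.2, 245.3] 0.92
tin_lid [360.0, 267.8, 390.6, 299.6] 0.69
sandal_lid [157.1, 215.7, 188.1, 247.7] 0.68
stacker_lid [252.8, 165.9, 271.4, 184.1] 0.91
rest [139.8, 148.4, 161.5, 168.7] 0.69
rest [156.5, 216.9, 195.0, 256.4] 0.34
dust_brush [371.6, 143.5, 400.1, 204.2] 0.67
side dict_keys(['frame', 'mtx', 'extrinsics', 'shot']) [[540.2, 0.0, 273.9], [0.0, 540.2, 211.4], [0.0, 0.0, 1.0]] [[-0.746, 0.474, -0.467, 0.016], [-0.665, -0.512, 0.543, 0.583], [0.019, 0.716, 0.698, 0.885], [0.0, 0.0, 0.0, 1.0]]
tin [375.2, 183.6, 413.7, 244.5] 0.72
tin [353.9, 138.3, 387.9, 191.0] 0.72
tin [281.1, 195.1, 317.8, 261.2] 0.6
sandal [338.5, 242.6, 361.7, 259.5] 0.7
sandal [175.3, 297.7, 217.1, 351.6] 0.62
stacker [216.4, 186.2, 248.7, 251.6] 0.75
tin_lid [281.5, 198.7, 317.7, 226.2] 0.95
tin_lid [326.6, 164.5, 360.5, 190.4] 0.91
tin_lid [380.7, 182.3, 414.4, 210.4] 0.78
sandal_lid [172.7, 296.7, 221.6, 341.3] 0.61
stacker_lid [221.8, 185.2, 241.3, 202.1] 0.94
rest [84.3, 278.1, 118.2, 309.6] 0.62
rest [325.7, 168.7, 359.6, 220.5] 0.15
dust_brush [291.8, 143.5, 325.7, 183.1] 0.66
```

```bash
python3 - <<'E'
import cv2
a=cv2.imread('pics/top0.png')[120:320,120:460];cv2.imwrite('pics/t0c.png',cv2.resize(a,(800,470),interpolation=cv2.INTER_CUBIC))
a=cv2.imread('pics/side0.png')[120:370,60:430];cv2.imwrite('pics/s0c.png',cv2.resize(a,(800,540),interpolation=cv2.INTER_CUBIC))
E
```

```text
(no output)
```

View pics/t0c.png

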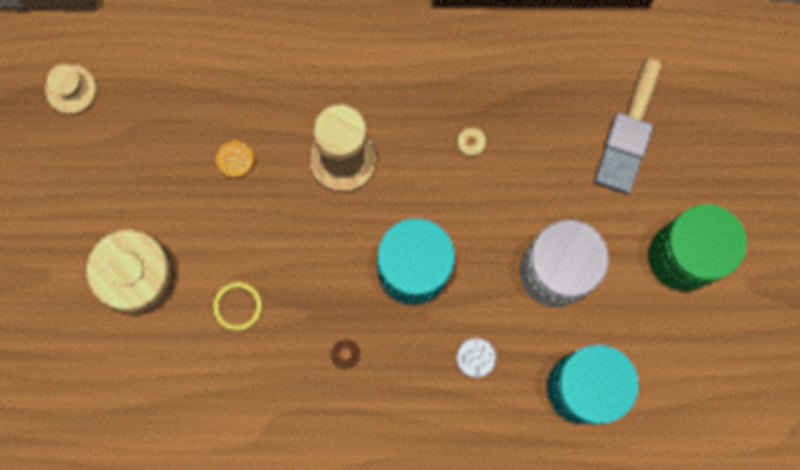

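View pics/s0c.png

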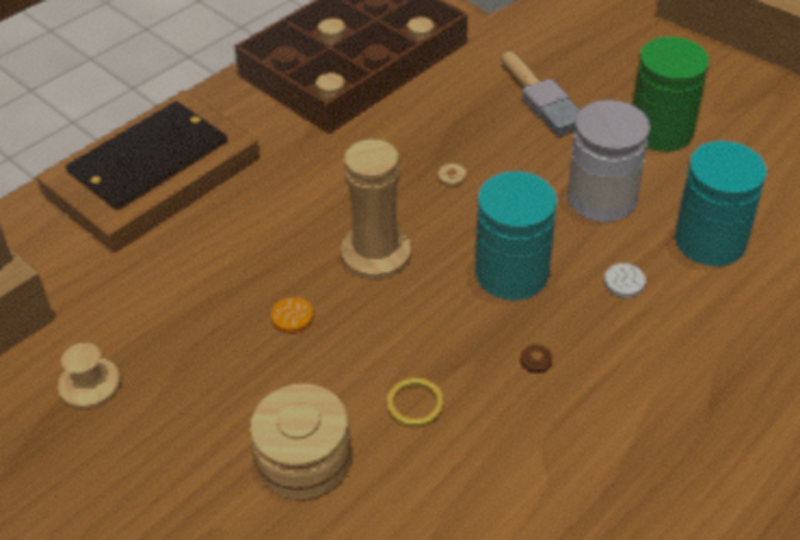

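The top crop shows the grey tin's lid at about pixel (362,230) in the full image, between a turquoise and a green look-alike. The sandal button is at about (174,234) and the stacker cap at about (264,176). In the side image the same three are at about (343,179), (198,314) and (232,194).

```bash
python3 - <<'E'
from h import *
dt=camera('top');ds=camera('side')
R={'tin':((362.2,230.5),(342.6,179.2)),'sandal':((173.6,234),(198.3,314.3)),'stacker':((264.5,175.7),(231.6,193.5))}
def tri(a,b):
    o1,r1=ray(dt,*a);o2,r2=ray(ds,*b);A=np.stack([r1,-r2],1)
    t=np.linalg.lstsq(A,o2-o1,rcond=None)[0];p=o1+r1*t[0];q=o2+r2*t[1];return (p+q)/2,np.linalg.norm(p-q)
for k,(a,b) in R.items():
    print(k,*tri(a,b))
    c={}
    for n,d,g in (('t',dt,a),('s',ds,b)):
        for m in cut_out(k+'_lid',d):
            px=np.array(m['pixels'])
            if px[int(g[1]),int(g[0])]:
                print(n,m['rect'],round(m['confidence'],2),px.sum())
                break
    for h in ({'tin':(.098,.108),'sandal':(.049,.064),'stacker':(.130,.140)}[k]): print(h,at_z(dt,*a,h)[:2].round(4),at_z(ds,*b,h)[:2].round(4))
E
```

```text
tin [ 0.49562867 -0.20994757  0.09987353] 0.003479077706504413
t [347.0, 212.5, 377.3, 246.7] 0.96 866
s [324.4, 163.8, 360.0, 191.2] 0.58 678
0.098 [ 0.4944 -0.2111] [ 0.4984 -0.2111]
0.108 [ 0.4929 -0.2095] [ 0.4922 -0.201 ]
sandal [0.48916888 0.2355115  0.06096521] 0.00014466355333400967
t [154.9, 214.5, 188.7, 248.8] 0.97 909
s [175.4, 295.7, 223.7, 334.0] 0.89 1346
0.049 [0.4907 0.2378] [0.4961 0.2305]
0.064 [0.4887 0.2349] [0.4875 0.2368]
stacker [0.61656907 0.01726505 0.13362877] 0.001852812224887443
t [255.8, 167.2, 270.7, 184.6] 0.92 355
s [219.6, 186.1, 241.3, 204.2] 0.66 376
0.13 [0.6167 0.0168] [0.6204 0.0149]
0.14 [0.6142 0.0166] [0.6124 0.0224]
```

Call:
move_arm(
  commands=[
    [0.04, -0.03, 0, 0, 0, 0],
    [0.12, -0.09, 0, 0, 0, 0],
    [0.2, -0.15, 0, 0, 0, 0],
    [0.28, -0.21, 0, 0, 0, 0],
    [0.36, -0.27, 0, 0, 0, 0],
  ],
  jaw=-1,
  grip_force=20,
)

```text
clock: 1.72
eef_pos: [0.2793, -0.4854, 0.2314]
tool_rot: [0.0, 0.992, 0.129, 0.0]
force: [1.1, -1.2, -0.8]
grip_width: 0.299
```

Call:
move_arm(
  commands=[
    [0.08, -0.06, 0, 0, 0, 0],
    [0.16, -0.12, 0, 0, 0, 0],
    [0.24, -0.18, 0, 0, 0, 0],
    [0.32, -0.24, 0, 0, 0, 0],
    [0.4, -0.3, 0, 0, 0, 0],
  ],
)

```text
clock: 2.13
eef_pos: [0.4032, -0.3282, 0.2317]
tool_rot: [0.0, 0.992, 0.129, 0.0]
force: [1.3, -1.2, -0.5]
grip_width: -0.001
```

Call:
move_arm(
  commands=[
    [0.075, -0.057, 0, 0, 0, 0],
    [0.15, -0.113, 0, 0, 0, 0],
    [0.225, -0.17, 0, 0, 0, 0],
    [0.28, -0.212, 0, 0, 0, 0],
    [0.298, -0.226, 0.02, 0, 0, 0],
  ],
)

```text
clock: 2.55
eef_pos: [0.4985, -0.2065, 0.2253]
tool_rot: [0.0, 0.991, 0.133, 0.003]
force: [0.7, 0.3, -0.3]
grip_width: 0.003
```

Call:
move_arm(
  commands=[
    [0, 0, 0.06, 0, 0, 0],
    [0, 0, 0.13, 0, 0, 0],
    [0, 0, 0.19, 0, 0, 0],
    [0, 0, 0.23, 0, 0, 0],
    [0, 0, 0.24, 0, 0, 0],
  ],
)

```text
clock: 2.97
eef_pos: [0.4922, -0.211, 0.1245]
tool_rot: [-0.001, 0.992, 0.13, -0.002]
force: [-0.5, 0.4, -0.1]
grip_width: 0.0
```

```bash
python3 - <<'E'
from h import *
s=observe();print({k:np.round(s[k],4).tolist() for k in('clock','eef_pos','tool_rot','force','grip_width')})
d=camera('side');save(d,'s1');dt=camera('top');save(dt,'t1')
a=d['frame'][110:260,250:450,::-1];b=dt['frame'][150:300,290:490,::-1]
cv2.imwrite('pics/s1c.png',cv2.resize(np.hstack([a,b]),(800,300),interpolation=cv2.INTER_CUBIC))
print(proj(d,s['eef_pos']),proj(dt,s['eef_pos']))
E
```

```text
{'clock': 2.9667, 'eef_pos': [0.4922, -0.211, 0.1245], 'tool_rot': [-0.0013, 0.9916, 0.1297, -0.002], 'force': [-0.4874, 0.3982, -0.0998], 'grip_width': 0.0}
[346.14850473 171.30006812] [363.97409513 229.80820326]
```

View pics/s1c.png

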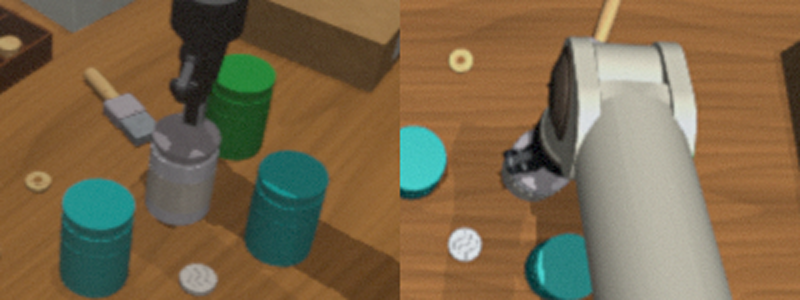

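The side view shows the fingertips directly over the grey tin's lid, at about (345,172) full-image. I'll press slowly.

Call:
move_arm(
  commands=[
    [0, 0, 0.015, 0, 0, 0],
    [0, 0, 0.025, 0, 0, 0],
    [0, 0, 0.03, 0, 0, 0],
    [0, 0, 0.034, 0, 0, 0],
    [0, 0, 0.038, 0, 0, 0],
  ],
)

```text
clock: 3.48
eef_pos: [0.4945, -0.2119, 0.1124]
tool_rot: [0.0, 0.992, 0.129, 0.0]
force: [-0.2, -0.8, 0.3]
grip_width: 0.0
```

Call:
move_arm(
  commands=[
    [0, 0, 0.004, 0, 0, 0],
    [0, 0, 0.008, 0, 0, 0],
    [0, 0, 0.012, 0, 0, 0],
    [0, 0, 0.016, 0, 0, 0],
    [0, 0, 0.018, 0, 0, 0],
  ],
)

```text
clock: 3.9
eef_pos: [0.4943, -0.2118, 0.1049]
tool_rot: [0.0, 0.992, 0.13, 0.0]
force: [-1.3, 0.9, 2.3]
grip_width: 0.003
```

Call:
move_arm(
  commands=[
    [0, 0, 0.003, 0, 0, 0],
    [0, 0, 0.006, 0, 0, 0],
    [0, 0, 0.009, 0, 0, 0],
    [0, 0, 0.012, 0, 0, 0],
    [0, 0, 0.012, 0, 0, 0],
  ],
)

```text
clock: 4.32
eef_pos: [0.4943, -0.2118, 0.0999]
tool_rot: [-0.0, 0.992, 0.13, 0.0]
force: [-0.2, 0.9, 0.3]
grip_width: -0.003
```

Call:
move_arm(
  commands=[
    [0, 0, 0.002, 0, 0, 0],
    [0, 0, 0.004, 0, 0, 0],
    [0, 0, 0.004, 0, 0, 0],
    [0, 0, 0.004, 0, 0, 0],
    [0, 0, 0.004, 0, 0, 0],
  ],
)

```text
clock: 4.73
eef_pos: [0.4942, -0.2117, 0.0984]
tool_rot: [-0.0, 0.992, 0.13, 0.0]
force: [-0.2, -0.7, -0.5]
grip_width: -0.001
```

Call:
move_arm(
  commands=[
    [0, 0, 0.001, 0, 0, 0],
    [0, 0, 0.002, 0, 0, 0],
    [0, 0, 0.002, 0, 0, 0],
    [0, 0, 0.002, 0, 0, 0],
    [0, 0, 0.002, 0, 0, 0],
  ],
)

```text
clock: 5.15
eef_pos: [0.4942, -0.2117, 0.0981]
tool_rot: [0.0, 0.992, 0.13, -0.0]
force: [-1.4, 1.2, 4.6]
grip_width: -0.003
```

Call:
move_arm(
  commands=[
    [0, 0, 0.001, 0, 0, 0],
    [0, 0, 0.0015, 0, 0, 0],
    [0, 0, 0.0015, 0, 0, 0],
    [0, 0, 0.0015, 0, 0, 0],
    [0, 0, 0.0015, 0, 0, 0],
  ],
)

```text
clock: 5.57
eef_pos: [0.4943, -0.2117, 0.0981]
tool_rot: [0.0, 0.992, 0.13, -0.0]
force: [-2.8, 0.8, 10.1]
grip_width: 0.008
```

The tin lid stopped at z = 0.0981 with 10 N, so it is home. I'll lift and move over to the sandal box.

Call:
move_arm(
  commands=[
    [0, 0, -0.03, 0, 0, 0],
    [0, 0, -0.1, 0, 0, 0],
    [0, 0, -0.18, 0, 0, 0],
    [0, 0, -0.24, 0, 0, 0],
    [0, 0, -0.25, 0, 0, 0],
  ],
)

```text
clock: 5.98
eef_pos: [0.4971, -0.2123, 0.2021]
tool_rot: [0.002, 0.992, 0.13, 0.003]
force: [0.6, 0.5, 0.9]
grip_width: 0.0
```

Call:
move_arm(
  commands=[
    [0.012, -0.048, 0, 0, 0, 0],
    [0.037, -0.145, 0, 0, 0, 0],
    [0.062, -0.242, 0, 0, 0, 0],
    [0.087, -0.339, 0, 0, 0, 0],
    [0.112, -0.436, 0, 0, 0, 0],
  ],
)

```text
clock: 6.4
eef_pos: [0.4921, -0.0302, 0.1971]
tool_rot: [0.0, 0.992, 0.129, -0.0]
force: [0.3, 0.3, -1.0]
grip_width: 0.002
```

Call:
move_arm(
  commands=[
    [0.025, -0.097, 0, 0, 0, 0],
    [0.05, -0.194, 0, 0, 0, 0],
    [0.075, -0.291, 0, 0, 0, 0],
    [0.1, -0.388, 0, 0, 0, 0],
    [0.124, -0.485, 0, 0, 0, 0],
  ],
)

```text
clock: 6.82
eef_pos: [0.4902, 0.1702, 0.1971]
tool_rot: [0.0, 0.992, 0.129, -0.0]
force: [0.8, -0.5, 1.2]
grip_width: -0.003
```

Call:
move_arm(
  commands=[
    [0.02, -0.08, 0, 0, 0, 0],
    [0.034, -0.135, 0, 0, 0, 0],
    [0.04, -0.16, 0, 0, 0, 0],
    [0.04, -0.16, 0, 0, 0, 0],
    [0.04, -0.16, 0, 0, 0, 0],
  ],
)

```text
clock: 7.23
eef_pos: [0.4896, 0.2337, 0.1967]
tool_rot: [0.0, 0.992, 0.13, -0.0]
force: [0.0, -1.2, -0.5]
grip_width: 0.0
```

```bash
python3 - <<'E'
from h import *
s=observe();print({k:np.round(s[k],4).tolist() for k in('clock','eef_pos','tool_rot','force')})
d=camera('side');save(d,'s2');w=camera('wrist')
a=d['frame'];
cv2.imwrite('pics/s2c.png',cv2.resize(np.hstack([a,w['frame']])[:,:,::-1],(800,300),interpolation=cv2.INTER_AREA))
x,y,z=s['eef_pos'];p=np.array([.489,.2355,s['eef_pos'][2]])-s['eef_pos'];R=np.array([[.966,.258],[.258,-.966]]);print('need tool',R@p[:2]/.4)
E
```

```text
{'clock': 7.2333, 'eef_pos': [0.4896, 0.2337, 0.1967], 'tool_rot': [0.0005, 0.9915, 0.1298, -0.0005], 'force': [0.0425, -1.1552, -0.4508]}
need tool [-0.00024631 -0.00477472]
```

View pics/s2c.png

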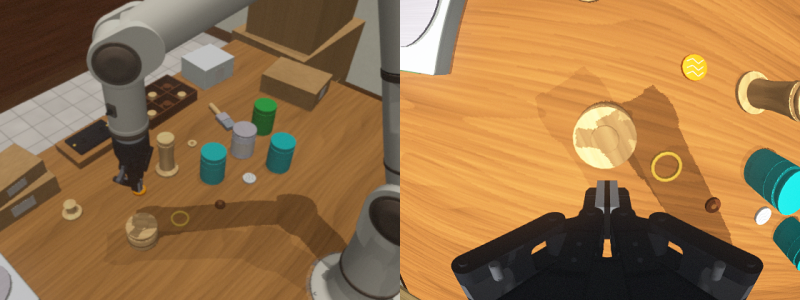

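The side view shows the hand above the sandal box and the containers unmoved. The wrist view shows the box just beyond the fingers, with its centre at about (604,136) in the composite. I'll descend to just above the button.

Call:
move_arm(
  commands=[
    [0, -0.004, 0.06, 0, 0, 0],
    [0, -0.004, 0.15, 0, 0, 0],
    [0, -0.004, 0.23, 0, 0, 0],
    [0, -0.004, 0.28, 0, 0, 0],
    [0, -0.004, 0.3, 0, 0, 0],
  ],
)

```text
clock: 7.75
eef_pos: [0.4879, 0.2321, 0.0738]
tool_rot: [0.001, 0.992, 0.128, -0.003]
force: [0.5, -0.7, -0.4]
grip_width: 0.003
```

```bash
python3 - <<'E'
from h import *
w=camera('wrist');d=camera('side');s=observe();print(s['eef_pos'])
cv2.imwrite('pics/w3.png',cv2.resize(np.hstack([w['frame'][80:380,130:430],d['frame'][220:370,120:270].repeat(2,0).repeat(2,1)])[:,:,::-1],(800,400)))
E
```

```text
[0.48884698 0.23380585 0.07582819]
```

View pics/w3.png

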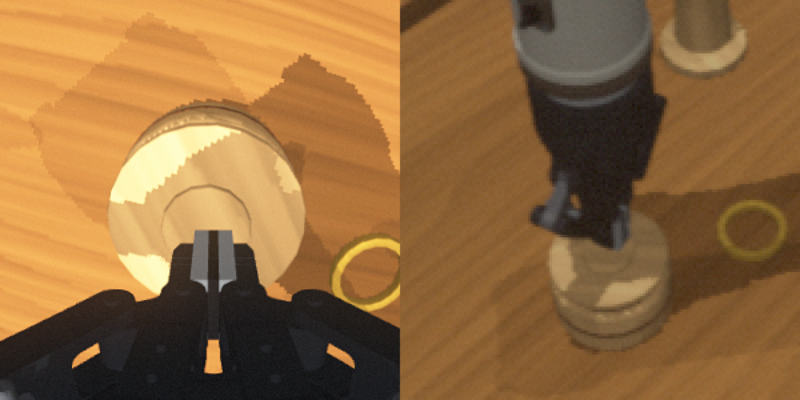

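The fingertips are over the button in both views: wrist tips at about (213,235), button centre at about (206,225). I'll press slowly.

Call:
move_arm(
  commands=[
    [0, -0.003, 0.01, 0, 0, 0],
    [0, -0.003, 0.018, 0, 0, 0],
    [0, -0.003, 0.023, 0, 0, 0],
    [0, -0.003, 0.027, 0, 0, 0],
    [0, -0.003, 0.03, 0, 0, 0],
  ],
)

```text
clock: 8.27
eef_pos: [0.4895, 0.2373, 0.0656]
tool_rot: [-0.0, 0.992, 0.13, 0.001]
force: [0.4, -0.2, -0.1]
grip_width: 0.004
```

Call:
move_arm(
  commands=[
    [0, 0, 0.003, 0, 0, 0],
    [0, 0, 0.006, 0, 0, 0],
    [0, 0, 0.009, 0, 0, 0],
    [0, 0, 0.012, 0, 0, 0],
    [0, 0, 0.013, 0, 0, 0],
  ],
)

```text
clock: 8.68
eef_pos: [0.4892, 0.2373, 0.06]
tool_rot: [0.0, 0.992, 0.13, 0.0]
force: [-0.2, 1.0, 2.2]
grip_width: 0.004
```

Call:
move_arm(
  commands=[
    [0, 0, 0.003, 0, 0, 0],
    [0, 0, 0.006, 0, 0, 0],
    [0, 0, 0.009, 0, 0, 0],
    [0, 0, 0.012, 0, 0, 0],
    [0, 0, 0.013, 0, 0, 0],
  ],
)

```text
clock: 9.1
eef_pos: [0.4892, 0.2373, 0.0546]
tool_rot: [-0.0, 0.992, 0.13, 0.0]
force: [0.7, -0.1, 2.3]
grip_width: 0.004
```

Call:
move_arm(
  commands=[
    [0, 0, 0.001, 0, 0, 0],
    [0, 0, 0.002, 0, 0, 0],
    [0, 0, 0.002, 0, 0, 0],
    [0, 0, 0.002, 0, 0, 0],
    [0, 0, 0.002, 0, 0, 0],
  ],
)

```text
clock: 9.52
eef_pos: [0.4892, 0.2373, 0.0541]
tool_rot: [-0.0, 0.992, 0.13, 0.0]
force: [-0.0, -0.9, 4.7]
grip_width: 0.002
```

Call:
move_arm(
  commands=[
    [0, 0, 0.001, 0, 0, 0],
    [0, 0, 0.0015, 0, 0, 0],
    [0, 0, 0.0015, 0, 0, 0],
    [0, 0, 0.0015, 0, 0, 0],
    [0, 0, 0.0015, 0, 0, 0],
  ],
)

```text
clock: 9.93
eef_pos: [0.4893, 0.2373, 0.054]
tool_rot: [0.0, 0.992, 0.13, 0.0]
force: [-1.7, -2.0, 10.7]
grip_width: 0.001
```

Call:
move_arm(
  commands=[
    [0, 0, -0.04, 0, 0, 0],
    [0, 0, -0.13, 0, 0, 0],
    [0, 0, -0.23, 0, 0, 0],
    [0, 0, -0.33, 0, 0, 0],
    [0, 0, -0.365, 0, 0, 0],
  ],
)

```text
clock: 10.35
eef_pos: [0.4909, 0.2391, 0.2042]
tool_rot: [-0.001, 0.992, 0.13, 0.003]
force: [0.7, 0.6, -0.2]
grip_width: 0.003
```

Call:
move_arm(
  commands=[
    [0.013, 0.05, 0, 0, 0, 0],
    [0.038, 0.14, 0, 0, 0, 0],
    [0.063, 0.235, 0, 0, 0, 0],
    [0.088, 0.33, 0, 0, 0, 0],
    [0.114, 0.424, 0, 0, 0, 0],
  ],
)

```text
clock: 10.77
eef_pos: [0.5769, 0.0832, 0.1989]
tool_rot: [0.0, 0.992, 0.13, -0.0]
force: [-0.3, 0.0, -0.1]
grip_width: -0.003
```

Call:
move_arm(
  commands=[
    [0.025, 0.09, 0, 0, 0, 0],
    [0.044, 0.16, 0, 0, 0, 0],
    [0.051, 0.19, 0, 0, 0, 0],
    [0.051, 0.19, 0, 0, 0, 0],
    [0.051, 0.19, 0, 0, 0, 0],
  ],
)

```text
clock: 11.18
eef_pos: [0.6152, 0.0174, 0.1986]
tool_rot: [-0.001, 0.992, 0.129, -0.001]
force: [0.2, 0.3, -0.6]
grip_width: -0.001
```

```bash
python3 - <<'E'
from h import *
w=camera('wrist');d=camera('side');s=observe();print(s['clock'],s['eef_pos'])
p=np.array([.6165,.017])-s['eef_pos'][:2];R=np.array([[.966,.258],[.258,-.966]]);print('need tool',R@p/.4)
cv2.imwrite('pics/w4.png',cv2.resize(np.hstack([w['frame'][80:380,130:430],d['frame'][120:270,150:300].repeat(2,0).repeat(2,1)])[:,:,::-1],(800,400)))
E
```

```text
11.2833 [0.61484252 0.01972651 0.19920486]
need tool [0.00224422 0.00765359]
```

View pics/w4.png

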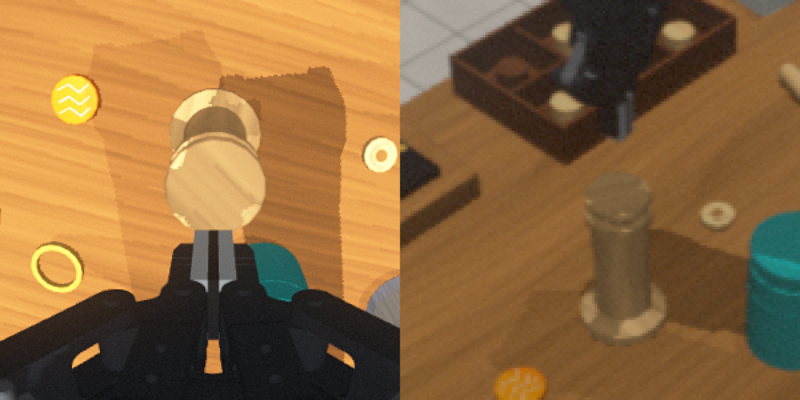

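The wrist view shows the cap centred at x≈215 against tips at 213, and the side view shows the tips above the cap. I'll descend and press.

Call:
move_arm(
  commands=[
    [0.002, 0.005, 0.03, 0, 0, 0],
    [0.002, 0.005, 0.07, 0, 0, 0],
    [0.002, 0.005, 0.1, 0, 0, 0],
    [0.002, 0.005, 0.115, 0, 0, 0],
    [0.002, 0.005, 0.118, 0, 0, 0],
  ],
)

```text
clock: 11.7
eef_pos: [0.6157, 0.0158, 0.1501]
tool_rot: [-0.0, 0.991, 0.13, -0.002]
force: [-0.6, -0.7, -0.1]
grip_width: -0.003
```

Call:
move_arm(
  commands=[
    [0, 0, 0, 0, 0, 0],
    [0, 0, 0.004, 0, 0, 0],
    [0, 0, 0.01, 0, 0, 0],
    [0, 0, 0.016, 0, 0, 0],
    [0, 0, 0.02, 0, 0, 0],
  ],
)

```text
clock: 12.12
eef_pos: [0.6174, 0.015, 0.1442]
tool_rot: [0.0, 0.992, 0.129, 0.0]
force: [-0.1, 0.1, -0.5]
grip_width: 0.005
```

```bash
python3 - <<'E'
from h import *
w=camera('wrist');d=camera('side');s=observe();print(s['clock'],s['eef_pos'],s['force'])
cv2.imwrite('pics/w5.png',cv2.resize(np.hstack([w['frame'][80:380,130:430],d['frame'][120:270,150:300].repeat(2,0).repeat(2,1)])[:,:,::-1],(800,400)))
E
```

```text
12.2167 [0.61715578 0.01493513 0.14394819] [ 6.64539480e-01  7.74595562e-04 -8.29795420e-01]
```

View pics/w5.png

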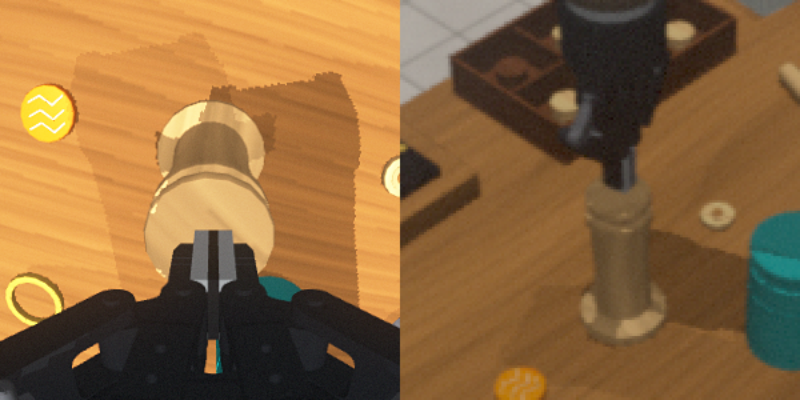

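The fingertips are over the middle of the cap in both views (wrist tips at (213,235), cap centre at about (209,225)). I'll press.

Call:
move_arm(
  commands=[
    [0, -0.003, 0.003, 0, 0, 0],
    [0, -0.003, 0.006, 0, 0, 0],
    [0, -0.003, 0.009, 0, 0, 0],
    [0, -0.003, 0.012, 0, 0, 0],
    [0, -0.003, 0.015, 0, 0, 0],
  ],
)

```text
clock: 12.63
eef_pos: [0.617, 0.0162, 0.138]
tool_rot: [0.0, 0.992, 0.13, 0.0]
force: [-0.4, 0.5, -0.4]
grip_width: -0.003
```

Call:
move_arm(
  commands=[
    [0, 0, 0.003, 0, 0, 0],
    [0, 0, 0.006, 0, 0, 0],
    [0, 0, 0.009, 0, 0, 0],
    [0, 0, 0.012, 0, 0, 0],
    [0, 0, 0.014, 0, 0, 0],
  ],
)

```text
clock: 13.05
eef_pos: [0.617, 0.0162, 0.1325]
tool_rot: [0.0, 0.992, 0.13, 0.0]
force: [-1.0, -0.8, 2.1]
grip_width: -0.003
```

Call:
move_arm(
  commands=[
    [0, 0, 0.002, 0, 0, 0],
    [0, 0, 0.004, 0, 0, 0],
    [0, 0, 0.006, 0, 0, 0],
    [0, 0, 0.007, 0, 0, 0],
    [0, 0, 0.007, 0, 0, 0],
  ],
)

```text
clock: 13.47
eef_pos: [0.6171, 0.0163, 0.1302]
tool_rot: [0.0, 0.992, 0.13, 0.0]
force: [-1.8, -0.9, 5.6]
grip_width: 0.001
```

Call:
move_arm(
  commands=[
    [0, 0, 0.001, 0, 0, 0],
    [0, 0, 0.001, 0, 0, 0],
    [0, 0, 0.001, 0, 0, 0],
    [0, 0, 0.001, 0, 0, 0],
    [0, 0, 0.001, 0, 0, 0],
  ],
)

```text
clock: 13.88
eef_pos: [0.6172, 0.0163, 0.1302]
tool_rot: [0.0, 0.992, 0.13, 0.0]
force: [-3.3, -0.9, 7.5]
grip_width: -0.003
```

The cap stopped at 0.1302 with 7.5 N, so it is home. I'll lift clear and check.

Call:
move_arm(
  commands=[
    [0, 0, -0.03, 0, 0, 0],
    [0, 0, -0.1, 0, 0, 0],
    [0, 0, -0.19, 0, 0, 0],
    [0, 0, -0.27, 0, 0, 0],
    [0, 0, -0.3, 0, 0, 0],
  ],
)

```text
clock: 14.3
eef_pos: [0.6194, 0.0172, 0.2548]
tool_rot: [0.0, 0.992, 0.13, 0.004]
force: [0.5, 0.4, 1.3]
grip_width: 0.003
```

Call:
move_arm(
  commands=[
    [-0.03, 0, 0, 0, 0, 0],
    [-0.1, 0, 0, 0, 0, 0],
    [-0.15, 0, 0, 0, 0, 0],
    [-0.17, 0, 0, 0, 0, 0],
    [-0.17, 0, 0, 0, 0, 0],
  ],
)

```text
clock: 14.72
eef_pos: [0.5499, -0.0021, 0.2495]
tool_rot: [0.001, 0.992, 0.129, -0.0]
force: [-0.0, -0.3, -0.3]
grip_width: 0.002
```

```bash
python3 - <<'E'
from h import *
d=camera('side');s=observe();print(s['clock'],s['eef_pos'],s['force'])
a=cv2.imread('pics/side0.png')[120:370,60:430];b=d['frame'][120:370,60:430,::-1]
cv2.imwrite('pics/s6.png',cv2.resize(np.hstack([a,b]),(800,270)))
cv2.imwrite('pics/s6.png',cv2.resize(b,(800,540),interpolation=cv2.INTER_CUBIC))
E
```

```text
14.7667 [ 0.55124491 -0.00170226  0.24968047] [ 0.59304117 -0.2792319   1.18857069]
```

View pics/s6.png

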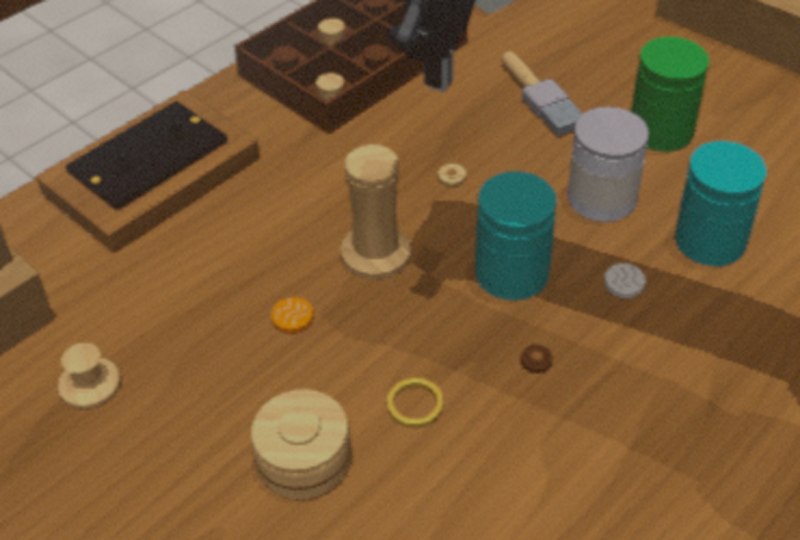

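All three lids sit lower than in the first picture: tin top edge at row 110 (was 103), sandal 392 (was 386), stacker 147 (was 142). Nothing else has moved, and the hand is clear. I'll hand the job in.

```bash
python3 -c "
from plant import *
print(sign_off())"
```

```text
the job is handed in; nothing more can be done
None
```

I tapped the three lids home with the closed fingertips, in order: the grey powder tin, then the sandalwood box, then the coin stacker. I handed the job in at about 15 s of the 48 s allowed; no verdict is reported back.

| Lid | Fingertip height where it stopped | Expected height when home | Force reading at the stop |
|---|---|---|---|
| Tin | 98.1 mm | 98 mm | 10 N |
| Sandalwood box | 54.0 mm | 54 mm | 11 N |
| Coin stacker | 130.2 mm | 130 mm | 7.5 N |

- **Forces:** these are readings at the end of each move, so brief peaks between readings would not show. The highest was about 11 N, against the 35 N limit.
- **Final side picture:** all three lids sit lower than at the start. By eye, the containers stand upright and the bystanders lie where they were. I did not measure how far anything moved.
- **Hand:** it finished at about 0.25 m height, touching nothing.

None of the checks failed. The one disagreement was between the two cameras on the tin's position, about 3.5 mm, which is harmless on a 76 mm lid.

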